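# Gather the stirring bars in the spout corner of the tray

### The arm

A 6-joint arm with a two-finger parallel gripper is mounted at the origin on a cart in front of the work surface, level with it; the furniture and walls round the work are solid. World frame = base frame: x ahead of the robot, y to its left, z up, the work surface at z = 0. Lengths are in m, angles in rad, forces in N, time in s.
With the tool pointing down it reaches from about 0.4 to 0.825 m from the base axis. Payload 7 kg.
Tool frame: the origin (TCP) lies between the finger pads; the fingertips stand 25 mm ahead of it and the grasp point (between the pads) lies 6 mm ahead of it (arm.tip_extent is the z of the fingertips in the tool frame, in m); z points along the fingers, x is the direction in which the jaws open and shut, and the axes are right-handed (so a half turn about z gives the same grasp; the last joint's range is limited). The gripper opens to 88 mm and grips with 3 to 60 N. Pads are 19 mm wide; open, the fingers measure 130 mm over their backs; the gripper's body (78 mm by 193 mm) begins 47 mm behind the grasp point.
Start: joints at [-0.988, 0.359, 0.012, 0, -1.224, -0.288], TCP at [0.196, -0.646, 0.217] pointing down, gripper open.
Joint ranges: [-3.07, 3.07], [-1.43, 2.12], [-1.02, 1.25], [-3.03, 1.67], [-3.05, -0], [-3.03, 3.03]. Speed limits (rad/s): [2.39, 2.39, 3.01, 3.14, 3.14, 3.14].

### API

Orientations are given as [roll, pitch, yaw] about the fixed x, y, z axes, in that order (R = Rz(yaw) Ry(pitch) Rx(roll)).
In Python, from station import monitor, grab_frame, job_done, arm gives the robot as it stands.
- The arm moves only by the shell command python3 -m jog 'ROWS' [FORCE]. ROWS is JSON, a list that holds one entry, the list of rows, each a list of 7 numbers: the shift along the world's x, y, z in m, then the turn, a rotation vector about the world's x, y, z in rad, then the opening, from 0 (shut) to 1 (fully open). In form: [[[dx, dy, dz, ax, ay, az, claw], ...]]. A call has 1 to 20 rows; each row shifts and turns the commanded pose from where the row before left it; what a row does not reach is not made up. A row lasts 1/8 s, in which the tool goes at most 62.5 mm and 10.7 degrees, less where a joint would pass 70% of its speed; a pose out of reach is approached as far as the arm can. A call is refused whole if a number of a shift passes 0.0625 or a number of a turn 0.188, either way. A call with a gripper value outside its range is refused whole. The fingers move at their own pace and stop on an object; FORCE is the grip in N (left out, the last holds). Time passes only in rows, so rows that do not move let the fingers close. It gives the time, the measured TCP pose, the force and the opening at its end, in the units of the state.
- monitor.get_state(): the state, without advancing time (a new reading comes with each control period).
- grab_frame(name): name is "scene" or "top" or "wrist"; returns a dict with "pixels" (420x560x3 uint8, red, green, blue), "K" (3x3 intrinsics, pixels), "view" (4x4, takes a point from world to camera coordinates); the wrist camera has in their place "hand_eye" (4x4, takes a point from camera to tool coordinates, whose origin is the TCP and whose axes are the tool frame's). Camera axes: x right, y down, z forward; pixel columns grow to the right and rows downward; lengths in m; the calibration is good to about 2 mm. A picture is of the moment at which its call begins: read the wrist's pose just before it. There is no depth.
- job_done(): hands the job in, once; it reports no verdict.
The state is a dict: "t": time; "q": joint angles; "qd": joint speeds; "joint_efforts": joint torques, N m; "eef_pos": TCP position; "ee_rot": TCP orientation; "force": force on the tool from outside, world axes, zero at the start; "moment": the same for the moment, N m; "width": finger opening in m.
Only numpy, scipy, OpenCV 4.12 (cv2) and the standard library are available. Lean on these libraries where they do the work, as an engineer would, in place of code of your own. Each camera call takes 0.05 s, during which the arm holds its last target.

### The job

Pick up the metal tray by its handle, clear of the bench (about 10 cm or more under its lowest corner), and tip it about 30 degrees towards its spout corner until all four stirring bars have slid together into that corner. Spill none and leave the bottle, timer and dish where they are. Finish while still holding the tray still in the air, tilted like that with the bars in the corner, ready for a colleague to pick them out: do not put it down or let go.

Things in the scene. Friction and masses are not known exactly. Their poses are not given: they have to be found in the camera images.
- tray: open metal tray, dark inside floor, 200 (x) x 150 (y) x 36 mm high, walls and floor 4 mm, 0.25 to 0.46 kg, loose on the bench, turned any way round. Origin: centre of underside, z up. Spout: its corner at +x, +y, both walls cut down to 24 mm over the last 34 mm, with a flared lip reaching 15 mm out. A handle bar runs along x above its middle
- handle (a point): middle of the black handle bar, at (0, 0, 86) mm of the tray, over its centre of mass. The bar is 14 mm wide (y), 18 mm high (z = 77 to 95 mm), as long as the tray, with an upright at each end and open space below; take it here across its width, fingers closing along y. Axes as the tray's
- spout_corner (a point): the inside corner of the tray at the spout, on the inner floor: (96, 71, 4) mm of the tray. Axes as the tray's
- stir_bar_0: one of four equal magnetic stirring bars: white round-ended rod, 26 mm long, 10 mm across, 10 g, loose on the tray floor, away from the spout at the start. Origin: its centre; x along its length. Slippery (friction 0.08 to 0.13): slides or rolls within a few degrees of tilt; needs 25 degrees or more straight at the corner (midway between its two walls) to slide on along a wall
- stir_bar_1: another of the four stirring bars, as stir_bar_0
- stir_bar_2: another of the four stirring bars, as stir_bar_0
- stir_bar_3: another of the four stirring bars, as stir_bar_0
- media_bottle: bystander: capped small bottle, 56 mm across, 105 mm high, standing behind the tray to the left; origin at the centre of its underside
- timer: bystander: small bench timer, 60 x 64 x 20 mm, lying to the right of the tray; origin at the centre of its underside
- petri_dish: bystander: closed flat round dish, 90 mm across, 15 mm high, lying to the left of the tray; origin at the centre of its underside

How it is judged:
By the outcome, as a careful person would: the job done as asked, in the order asked, and still so for the second after the job is handed in, while the arm keeps its last pose, push and grip.
It also fails if it takes over 38 s, if anything falls off the work surface, if the arm or the gripper's body presses on something with over 40 N, if the wrist force passes 120 N, or if a joint passes its speed limit or range.

## Working session

There is one attempt and no reset: what is moved stays moved. The work goes in short steps, Python scripts to look and compute and a shell command to move; the robot and the scene stay as the last step left them, time stands still between calls to the robot, and variables do not carry over. Pictures are saved under pics/ and viewed, and the job is handed in when it is done.

```bash
ls; mkdir -p pics; python3 - <<'E'
from station import monitor, grab_frame, arm
import cv2,json,numpy as np
s=monitor.get_state();print(s)
for n in ("scene","top"):
    f=grab_frame(n);cv2.imwrite(f"pics/{n}0.png",f["pixels"][:,:,::-1]);print(n,f["K"],f["view"])
print(arm.tip_extent,[a for a in dir(arm) if a[0]!='_'])
E
```

```text
pics
{'t': 0.0, 'q': array([-9.87903751e-01,  3.59380944e-01,  1.10450148e-02, -4.04317346e-04,
       -1.22410062e+00, -2.88101436e-01]), 'qd': array([ 0.00124411, -0.00147705, -0.00100971, -0.00121495, -0.00089454,
       -0.00071644]), 'joint_efforts': array([ 1.61805350e-03, -5.82719851e+01,  2.93057960e+01,  6.99688330e+00,
        6.78254830e-03, -1.68765077e-04]), 'eef_pos': array([ 0.19595031, -0.64538464,  0.21571076]), 'ee_rot': array([-3.14149098e+00, -1.68062377e-03,  1.86544969e+00]), 'force': array([-0.59571707,  0.38143713, -0.00945189]), 'moment': array([0.00752336, 0.08986072, 0.00779005]), 'width': 0.08737439320689525}
scene [[498.93817523   0.         278.10388289]
 [  0.         498.93817523 219.27416803]
 [  0.           0.           1.        ]] [[-0.50364148 -0.86386743 -0.00885008  0.26128553]
 [-0.46347411  0.27882586 -0.84109921  0.34070093]
 [ 0.72906585 -0.41951067 -0.54080846  1.01486931]
 [ 0.          0.          0.          1.        ]]
top [[453.07382539   0.         278.15656877]
 [  0.         453.07382539 206.91475946]
 [  0.           0.           1.        ]] [[ 0.02133368 -0.99970801  0.01134731 -0.0576509 ]
 [-0.98687895 -0.02287411 -0.15983338  0.59350906]
 [ 0.16004627 -0.00778859 -0.98707879  1.14567998]
 [ 0.          0.          0.          1.        ]]
0.025 ['Unreachable', 'tip_extent']
```

View pics/top0.png

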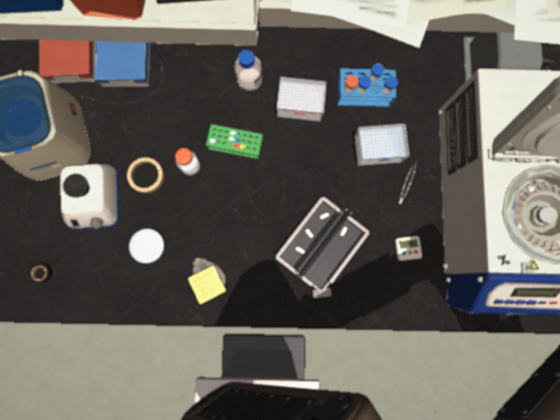

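View pics/scene0.png

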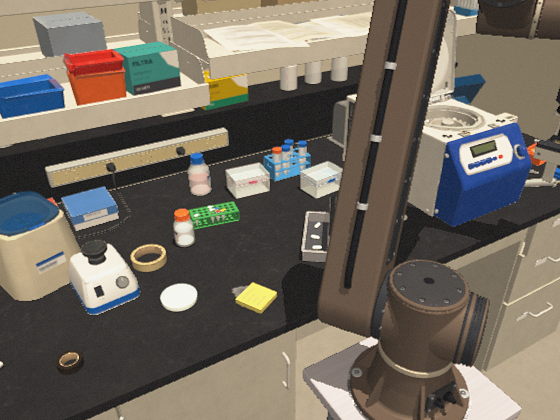

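```bash
python3 - <<'E'
import cv2
a=cv2.imread('pics/top0.png')[110:300,190:400]
cv2.imwrite('pics/top0c.png',cv2.resize(a,None,fx=3.1,fy=3.1,interpolation=cv2.INTER_CUBIC)[:600])
E
```

```text
(no output)
```

View pics/top0c.png

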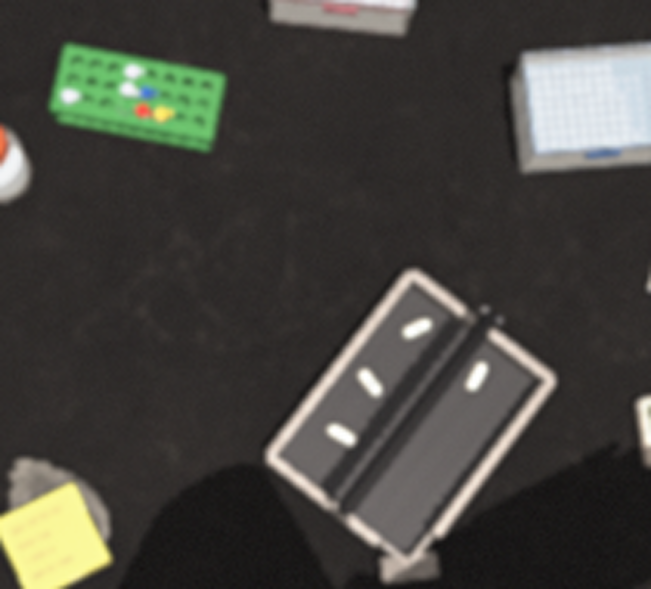

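```bash
cat > h.py <<'E'
import numpy as np
from station import monitor, grab_frame
def ray(f,uv,z):
    K=f["K"];V=f["view"];R=V[:3,:3];t=V[:3,3]
    c=-R.T@t; d=R.T@np.linalg.solve(K,[uv[0],uv[1],1]); return c+d*(z-c[2])/d[2]
def proj(K,V,P):
    P=np.atleast_2d(P);c=P@V[:3,:3].T+V[:3,3];p=c@K.T;return p[:,:2]/p[:,2:]
E
python3 - <<'E'
from h import *
f=grab_frame("top")
g=lambda a:(190+(a[0])/3.1,110+a[1]/3.1)
P=lambda a,z:ray(f,g(a),z)
L=P((270,455),.036);T=P((413,270),.036);R=P((554,379),.036);S=P((408,561),.024)
print(L,T,R,S,(L+R)/2,(T+S)/2)
print('long',np.linalg.norm(L-T),np.linalg.norm(R-S),'short',np.linalg.norm(R-T),np.linalg.norm(L-S))
for a,b in((T,L),(R,S)):print(np.degrees(np.arctan2(*(b-a)[1::-1])))
for a,b in((T,R),(L,S)):print('y',np.degrees(np.arctan2(*(b-a)[1::-1]))-90)
A=P((487,316),.095);B=P((341,500),.095);print('handle',A,B,(A+B)/2,np.linalg.norm(A-B),np.degrees(np.arctan2(*(B-A)[1::-1])))
for n,p,z in(('timer',(408,248),.02),('bottle',(185,157),.105),('dish',(146,246),.015)):print(n,ray(f,p,z))
E
```

```text
[ 0.46448202 -0.04457484  0.036     ] [ 0.62598585 -0.16446027  0.036     ] [ 0.53428741 -0.28534004  0.036     ] [ 0.37873954 -0.16289693  0.024     ] [ 0.49938471 -0.16495744  0.036     ] [ 0.50236269 -0.1636786   0.03      ]
long 0.20113677196889823 0.19832159053551132 short 0.15172515297344055 0.14661476711332255
143.4132415762112
141.7911291072485
y -217.18366682727122
y -215.92908534224938
handle [ 0.5782132  -0.21870105  0.095     ] [ 0.42696644 -0.10154062  0.095     ] [ 0.50258982 -0.16012083  0.095     ] 0.19131687405330605 142.23752569822125
timer [ 0.49623807 -0.393266    0.02      ]
bottle [0.70866979 0.19597608 0.105     ]
dish [0.48645243 0.30486618 0.015     ]
```

```bash
python3 -m jog '[[[0.015,0.024,0,0,0,-0.047,1],[0.03,0.048,0,0,0,-0.0944,1],[0.03,0.048,0,0,0,-0.0944,1],[0.03,0.048,0,0,0,-0.0944,1],[0.03,0.048,0,0,0,-0.0944,1],[0.03,0.048,0,0,0,-0.0944,1],[0.03,0.048,0,0,0,-0.0944,1],[0.03,0.048,0,0,0,-0.0944,1],[0.03,0.048,0,0,0,-0.0944,1],[0.03,0.048,0,0,0,-0.0944,1],[0.02,0.026,0,0,0,-0.047,1],[0,0,0,0,0,0,1]]]'
python3 - <<'E'
from h import *
import cv2
s=monitor.get_state();print(s['t'],s['q'],s['eef_pos'],s['ee_rot'])
f=grab_frame("wrist");cv2.imwrite("pics/w1.png",f["pixels"][:,:,::-1]);print(f["K"],f["hand_eye"])
E
```

```text
t: 1.65
eef_pos: [0.5021, -0.1621, 0.2163]
ee_rot: [-3.141, 0.0, 0.924]
force: [-0.6, -0.4, -0.2]
width: 0.0877
1.65 [ 5.97670282e-02  1.16279028e-01 -3.10904119e-01 -1.14570371e-04
 -1.14407449e+00 -2.27687438e+00] [ 0.50212351 -0.16205633  0.21630304] [-3.14117398e+00  2.19981130e-04  9.24437901e-01]
[[321.74278469   0.         276.64386073]
 [  0.         321.74278469 208.47713842]
 [  0.           0.           1.        ]] [[ 9.99999919e-01  3.83639460e-04 -1.22085401e-04  4.44314421e-04]
 [-3.32973345e-04  9.58576177e-01  2.84836096e-01 -7.63212262e-02]
 [ 2.26302523e-04 -2.84836032e-01  9.58576227e-01 -1.68878475e-01]
 [ 0.00000000e+00  0.00000000e+00  0.00000000e+00  1.00000000e+00]]
```

View pics/w1.png

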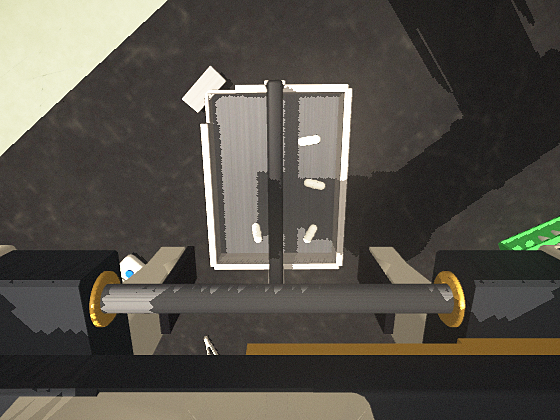

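```bash
cat >> h.py <<'E'
from scipy.spatial.transform import Rotation as Ro
def wview(f,s):
    T=np.eye(4);T[:3,:3]=Ro.from_euler('xyz',s['ee_rot']).as_matrix();T[:3,3]=s['eef_pos']
    g=dict(f);g["view"]=np.linalg.inv(T@f["hand_eye"]);return g
E
python3 - <<'E'
from h import *
import cv2
s=monitor.get_state();f=wview(grab_frame("wrist"),s)
im=f["pixels"][:,:,::-1][70:300,180:370]
cv2.imwrite("pics/w1c.png",cv2.resize(im,None,fx=2.6,fy=2.6,interpolation=cv2.INTER_CUBIC))
for n,p,z in(('hfar',(275,84),.095),('h200',(275.5,200),.095),('fr',(351,86),.036),('nr',(345,268),.036),('nl',(212,268),.036)):print(n,ray(f,p,z))
# predicted projections
for yaw in(142.8,):
  T=Ro.from_euler('z',yaw,degrees=True).as_matrix()
  pts=np.array([[100,-75,36],[-100,-75,36],[-100,75,36],[100,75,24],[100,0,95],[-100,0,95],[0,0,95]])/1e3
  print(proj(f["K"],f["view"],pts@T.T+[.501,-.164,0]))
E
```

```text
hfar [ 0.421041   -0.10368756  0.095     ]
h200 [ 0.50212248 -0.16444406  0.095     ]
fr [ 0.46509096 -0.04049795  0.036     ]
nr [ 0.6319197  -0.15852981  0.036     ]
nl [ 0.53604398 -0.28573271  0.036     ]
[[349.14974673  89.41732161]
 [337.93929252 267.24042955]
 [212.58037688 266.85603181]
 [204.61440296  89.76788009]
 [275.35805206  84.19686112]
 [274.98532609 293.56107877]
 [275.15403731 198.79416146]]
```

View pics/w1c.png

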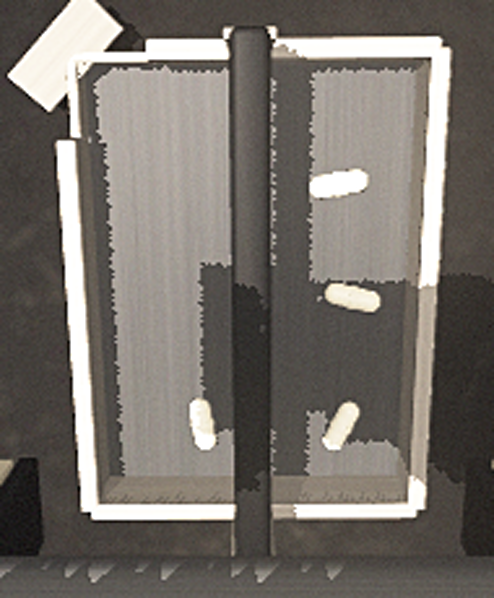

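```bash
python3 -m jog '[[[0,0,-0.02,0,0,0,1],[0,0,-0.03,0,0,0,1],[-0.0005,-0.001,-0.03,0,0,0,1],[0,0,-0.024,0,0,0,1],[0,0,-0.014,0,0,0,1],[0,0,-0.006,0,0,0,1],[0,0,0,0,0,0,1],[0,0,0,0,0,0,0.4],[0,0,0,0,0,0,0.2],[0,0,0,0,0,0,0],[0,0,0,0,0,0,0],[0,0,0,0,0,0,0],[0,0,0,0,0,0,0]]]' 58
python3 - <<'E'
from h import *
import cv2
s=monitor.get_state();print(s['t'],s['q'],s['eef_pos'],s['ee_rot'],s['force'],s['width'])
f=grab_frame("wrist");cv2.imwrite("pics/w2.png",f["pixels"][:,:,::-1])
E
```

```text
t: 3.38
eef_pos: [0.5006, -0.1648, 0.0926]
ee_rot: [-3.142, 0.0, 0.922]
force: [0.7, -0.2, 0.4]
width: 0.033
3.375 [ 5.43402447e-02  2.35286385e-01 -4.77716839e-01 -2.50259377e-05
 -8.57853273e-01 -2.27388990e+00] [ 0.50057919 -0.16484777  0.09263522] [-3.14153451e+00  2.44643167e-05  9.22026630e-01] [ 0.71460436 -0.1879184   0.4444352 ] 0.032962833164907494
```

View pics/w2.png

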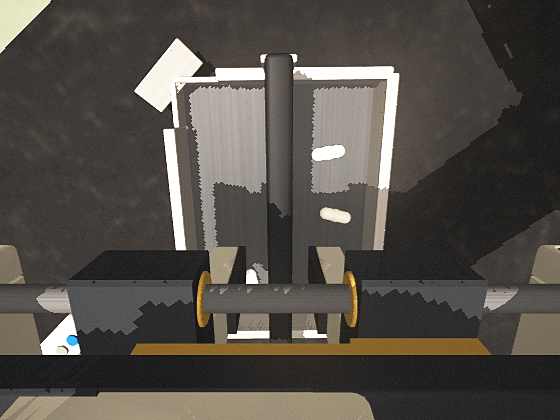

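```bash
python3 -m jog '[[[0,0,0,0,0,0,0],[0,0,0,0,0,0,0],[0,0,0,0,0,0,0],[0,0,0,0,0,0,0],[0,0,0,0,0,0,0]]]' 58
python3 - <<'E'
from h import *
s=monitor.get_state();print(s['t'],s['q'],s['force'],s['moment'],s['width'])
E
```

```text
t: 4.05
eef_pos: [0.5006, -0.1648, 0.0927]
ee_rot: [-3.142, -0.0, 0.922]
force: [-0.8, -0.6, 0.0]
width: 0.0006
4.05 [ 5.43377083e-02  2.35233868e-01 -4.77709120e-01 -4.21028582e-05
 -8.57849008e-01 -2.27390951e+00] [-0.75987656 -0.60941245  0.02139905] [-0.06211819 -0.01666942 -0.00800287] 0.0006191782661363508
```

```bash
python3 - <<'E'
from h import *
import cv2
f=grab_frame("wrist");cv2.imwrite("pics/w3.png",f["pixels"][:,:,::-1])
f=grab_frame("top");cv2.imwrite("pics/t3.png",cv2.resize(f["pixels"][90:320,170:430,::-1],None,fx=2.6,fy=2.6))
f=grab_frame("scene");cv2.imwrite("pics/s3.png",f["pixels"][:,:,::-1])
E
```

```text
(no output)
```

View pics/w3.png

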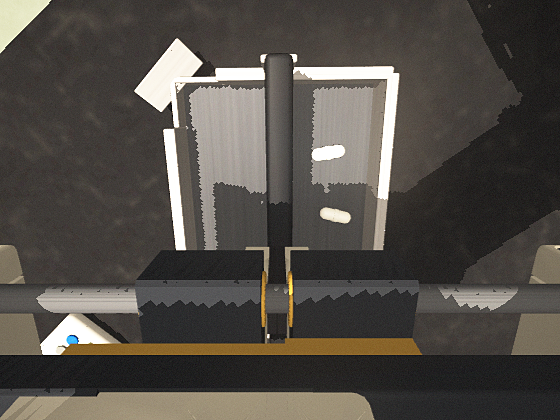

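View pics/t3.png

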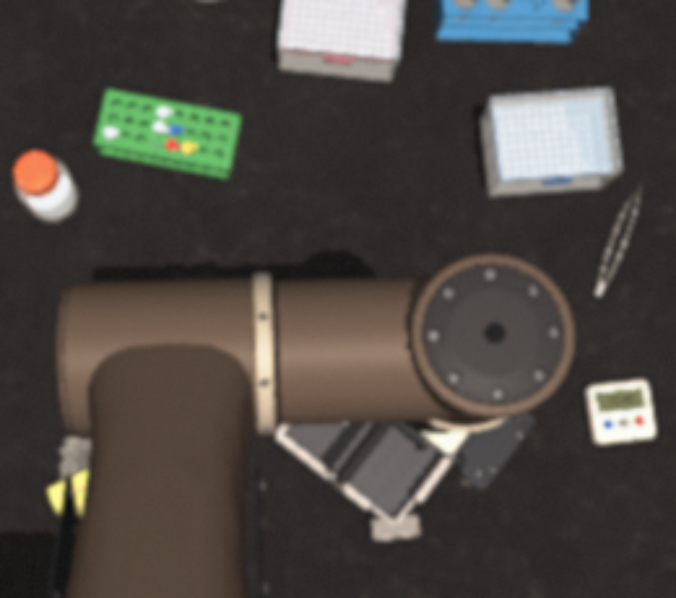

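View pics/s3.png

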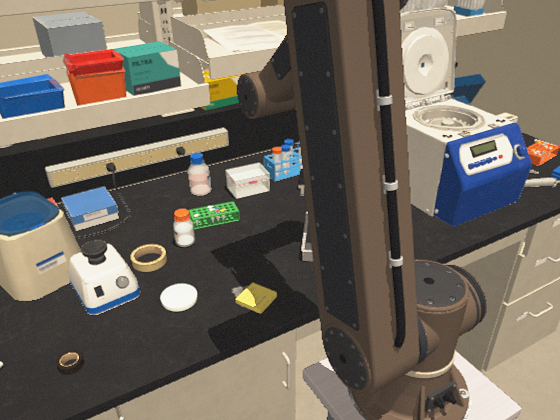

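```bash
python3 - <<'E'
import cv2
a=cv2.imread('pics/w3.png')[180:360,190:370]
cv2.imwrite('pics/w3c.png',cv2.resize(cv2.convertScaleAbs(a,alpha=1.6,beta=20),None,fx=3.3,fy=3.3,interpolation=cv2.INTER_CUBIC))
E
```

```text
(no output)
```

View pics/w3c.png

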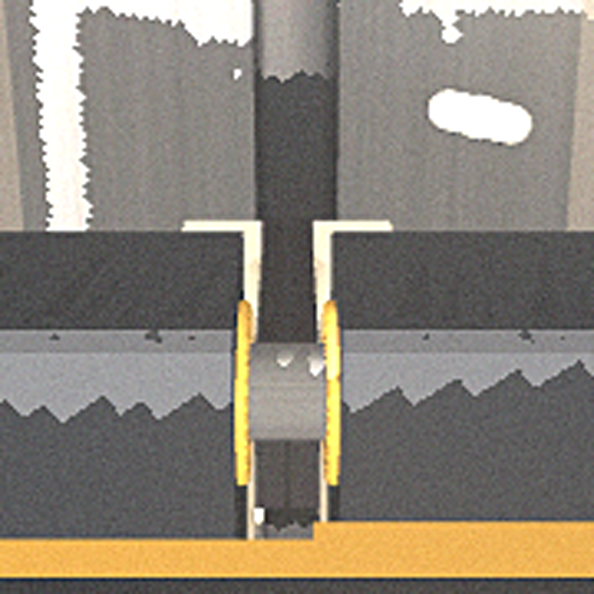

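```bash
python3 -m jog '[[[0,0,0.002,0,0,0,0],[0,0,0.003,0,0,0,0],[0,0,0.003,0,0,0,0],[0,0,0,0,0,0,0]]]'
python3 - <<'E'
from h import *
import cv2
s=monitor.get_state();print(s['t'],s['eef_pos'],s['force'],s['moment'],s['width'])
f=grab_frame("wrist");cv2.imwrite("pics/w4.png",f["pixels"][:,:,::-1])
f=grab_frame("top");cv2.imwrite("pics/t4.png",cv2.resize(f["pixels"][90:320,170:430,::-1],None,fx=2.6,fy=2.6))
E
```

```text
t: 4.7
eef_pos: [0.5008, -0.1649, 0.101]
ee_rot: [3.141, -0.0, 0.922]
force: [0.1, 0.0, -0.2]
width: 0.0005
4.7 [ 0.50082742 -0.16486358  0.10103125] [ 0.10312485  0.0366428  -0.2114216 ] [-0.12915599 -0.02500741 -0.00262173] 0.0004613123729841431
```

View pics/w4.png

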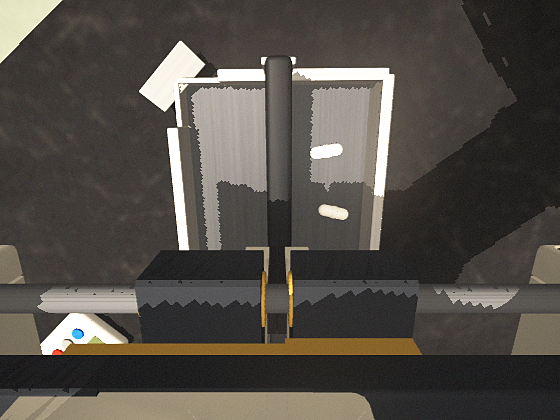

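```bash
python3 - <<'E'
from h import *
import cv2
f=grab_frame("wrist")
im=cv2.imread("pics/w4.png");cv2.imwrite("pics/w4c.png",cv2.resize(cv2.convertScaleAbs(im[40:260,130:410],alpha=1.3,beta=15),None,fx=2.7,fy=2.7,interpolation=cv2.INTER_CUBIC))
O=np.array([[100,-75,36],[-100,-75,36],[-100,75,36],[66,75,36]],float)/1e3
I=np.array([[352.3,84.6],[343,268.8],[215.4,269.2],[202,123.8]])
ok,r,t=cv2.solvePnP(O,I,f["K"],None)
T=np.eye(4);T[:3,:3]=cv2.Rodrigues(r)[0];T[:3,3]=t[:,0]
W=np.eye(4);W[:3,:3]=Ro.from_euler('xyz',[-3.14117,0.0002,.92444]).as_matrix();W[:3,3]=[.50212,-.16206,.2163]
X=W@f["hand_eye"]@T
print(X, Ro.from_matrix(X[:3,:3]).as_euler('xyz',degrees=True))
print(cv2.projectPoints(O,r,t,f["K"],None)[0][:,0]-I)
E
```

```text
[[-0.81047191 -0.58574939  0.00573855  0.50141404]
 [ 0.58499136 -0.80985275 -0.04385925 -0.15921604]
 [ 0.03033791 -0.03218969  0.99902124  0.01119384]
 [ 0.          0.          0.          1.        ]] [ -1.84550184  -1.73850088 144.17858655]
[[-0.00058734  0.03964932]
 [ 0.20652258 -0.06378213]
 [-0.2273168  -0.10482833]
 [ 0.01592428  0.10460911]]
```

View pics/w4c.png

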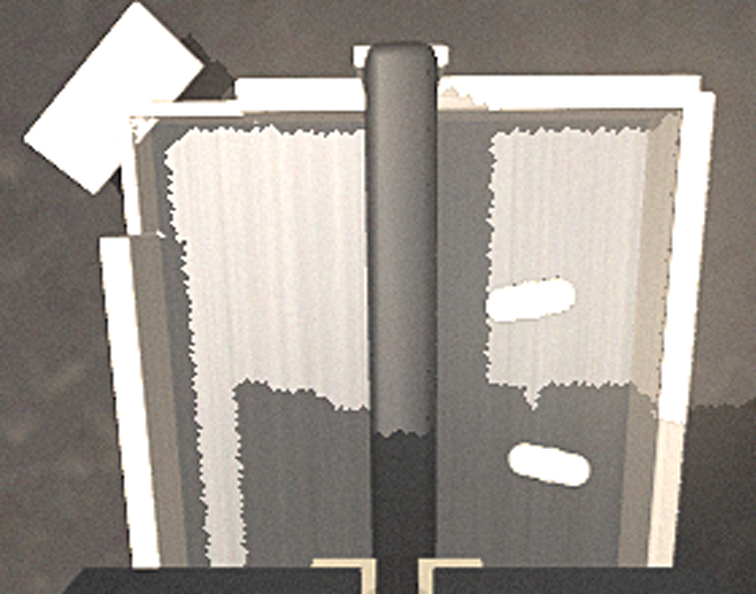

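```bash
python3 -m jog '[[[0,0,0,0,0,0,0.6],[0,0,0,0,0,0,0.6],[0,0,0,0,0,0,0.6],[0,0,0,0,0,0,0.6],[0,0,0,0,0,0,0.6],[0,0,0,0,0,0,0.6]]]'
python3 - <<'E'
from h import *
import cv2
s=monitor.get_state();print(s['t'],s['eef_pos'],s['force'],s['moment'],s['width'])
f=grab_frame("wrist");cv2.imwrite("pics/w5.png",cv2.resize(cv2.convertScaleAbs(f["pixels"][180:370,130:430,::-1],alpha=1.8,beta=25),None,fx=2.6,fy=2.6,interpolation=cv2.INTER_CUBIC))
E
```

```text
t: 5.6
eef_pos: [0.5006, -0.1649, 0.1007]
ee_rot: [3.142, -0.0, 0.922]
force: [0.1, -1.2, 0.1]
width: 0.0514
5.6 [ 0.50062454 -0.16487657  0.10069334] [ 0.0677168  -1.23529365  0.09432573] [-0.03045324 -0.05915016  0.00836573] 0.05136136877995902
```

View pics/w5.png

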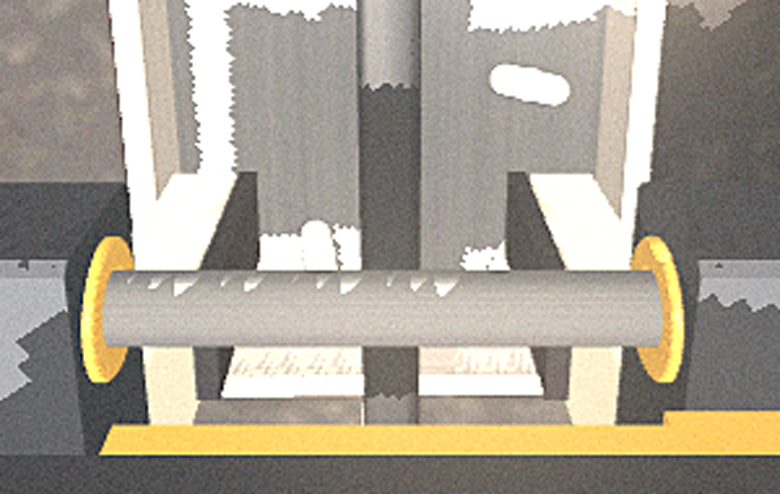

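View pics/t4.png

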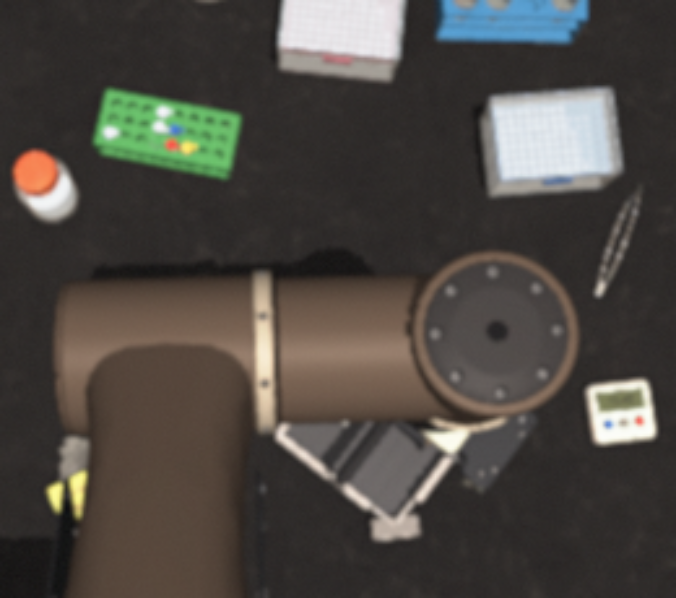

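```bash
python3 -m jog '[[[0.001,0.0014,-0.008,0,0,0,0.6],[0,0,-0.01,0,0,0,0.6],[0,0,-0.01,0,0,0,0.6],[0,0,-0.006,0,0,0,0.6],[0,0,0,0,0,0,0.6]]]'
python3 - <<'E'
from h import *
import cv2
s=monitor.get_state();print(s['t'],s['eef_pos'],s['force'],s['moment'],s['width'])
f=grab_frame("wrist");cv2.imwrite("pics/w6.png",cv2.resize(cv2.convertScaleAbs(f["pixels"][180:370,130:430,::-1],alpha=1.8,beta=25),None,fx=2.6,fy=2.6,interpolation=cv2.INTER_CUBIC))
E
```

```text
t: 6.28
eef_pos: [0.5012, -0.1635, 0.066]
ee_rot: [-3.141, 0.001, 0.922]
force: [0.6, -0.0, 0.4]
width: 0.0529
6.275 [ 0.50118175 -0.16348416  0.06595425] [ 0.60602805 -0.03299763  0.38542696] [-0.07331425 -0.02779044  0.01226356] 0.05291106181333972
```

View pics/w6.png

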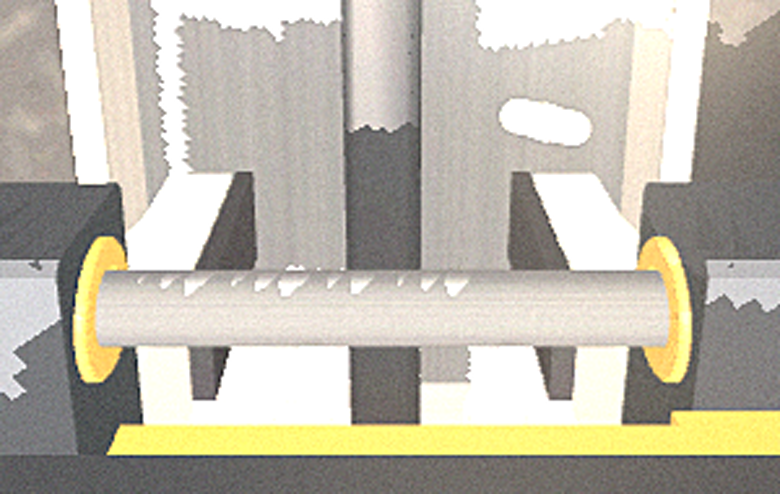

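```bash
python3 -m jog '[[[-0.0005,-0.0005,-0.004,0,0,0,0.6],[0,0,-0.002,0,0,0,0.3],[0,0,0,0,0,0,0],[0,0,0,0,0,0,0],[0,0,0,0,0,0,0],[0,0,0,0,0,0,0],[0,0,0,0,0,0,0],[0,0,0,0,0,0,0],[0,0,0,0,0,0,0]]]' 58
python3 - <<'E'
from h import *
import cv2
s=monitor.get_state();print(s['t'],s['eef_pos'],s['force'],s['moment'],s['width'])
f=grab_frame("wrist");cv2.imwrite("pics/w7.png",cv2.resize(cv2.convertScaleAbs(f["pixels"][30:370,130:430,::-1],alpha=1.5,beta=15),None,fx=1.7,fy=1.7,interpolation=cv2.INTER_CUBIC))
E
```

```text
t: 7.45
eef_pos: [0.5013, -0.1639, 0.0608]
ee_rot: [3.141, -0.0, 0.922]
force: [0.1, 1.0, 1.0]
width: 0.0132
7.45 [ 0.50127167 -0.16393656  0.06080163] [0.10002211 1.00951709 0.99937992] [ 0.30597736 -0.17613608  0.0483452 ] 0.013193635517500229
```

View pics/w7.png

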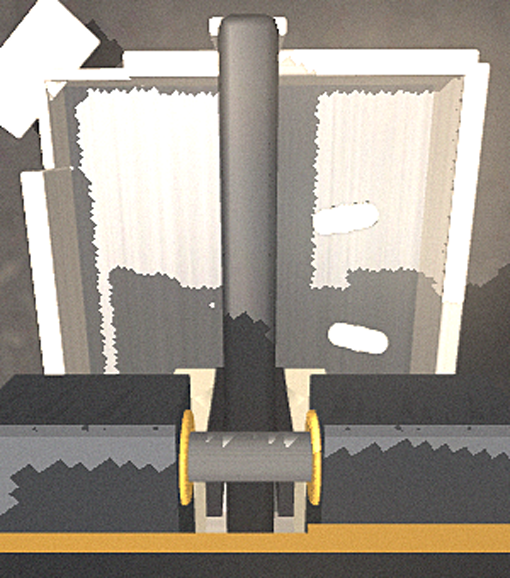

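```bash
python3 -m jog '[[[0,0,0.003,0,0,0,0],[0,0,0.006,0,0,0,0],[0,0,0.008,0,0,0,0],[0,0,0.008,0,0,0,0],[0,0,0.005,0,0,0,0],[0,0,0,0,0,0,0]]]' 60
python3 - <<'E'
from h import *
import cv2
s=monitor.get_state();print(s['t'],s['eef_pos'],s['force'],s['moment'],s['width'],s['q'])
f=grab_frame("wrist");cv2.imwrite("pics/w8.png",cv2.resize(cv2.convertScaleAbs(f["pixels"][30:370,130:430,::-1],alpha=1.5,beta=15),None,fx=1.7,fy=1.7,interpolation=cv2.INTER_CUBIC))
E
```

```text
t: 8.25
eef_pos: [0.5014, -0.1639, 0.0912]
ee_rot: [3.141, -0.001, 0.922]
force: [0.2, 0.9, -3.6]
width: 0.0133
8.25 [ 0.50140655 -0.1639391   0.09122272] [ 0.15340851  0.94658445 -3.61578681] [-0.02748227 -0.00565479  0.02031402] 0.013302836304342954 [ 5.60955743e-02  2.37157559e-01 -4.79128465e-01 -2.33403792e-05
 -8.53430285e-01 -2.27569076e+00]
```

View pics/w8.png

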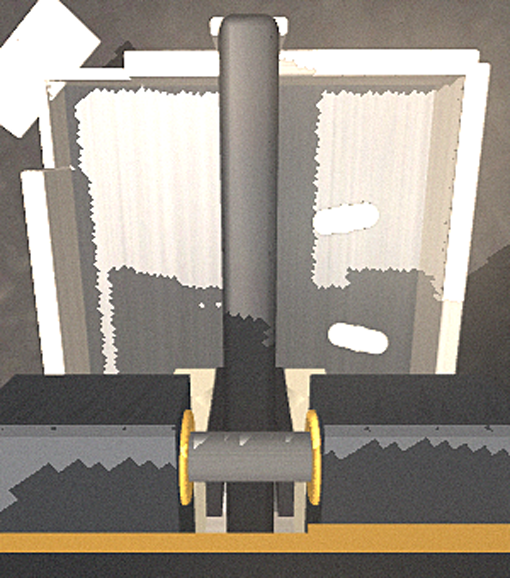

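```bash
python3 -m jog '[[[0.001,0,0.006,0,0,0,0],[0.003,0,0.012,0,0,0,0],[0.005,0,0.018,0,0,0,0],[0.006,0,0.02,0,0,0,0],[0.006,0,0.02,0,0,0,0],[0.006,0,0.02,0,0,0,0],[0.006,0,0.02,0,0,0,0],[0.006,0,0.02,0,0,0,0],[0.005,0,0.02,0,0,0,0],[0.003,0,0.018,0,0,0,0],[0.001,0,0.012,0,0,0,0],[0,0,0.008,0,0,0,0],[0,0,0.004,0,0,0,0],[0,0,0,0,0,0,0]]]'
python3 - <<'E'
from h import *
import cv2
s=monitor.get_state();print(s['t'],s['eef_pos'],s['force'],s['moment'],s['width'],s['q'])
f=grab_frame("wrist");cv2.imwrite("pics/w9.png",cv2.resize(cv2.convertScaleAbs(f["pixels"][30:370,130:430,::-1],alpha=1.5,beta=15),None,fx=1.7,fy=1.7,interpolation=cv2.INTER_CUBIC))
f=grab_frame("scene");cv2.imwrite("pics/s9.png",f["pixels"][:,:,::-1])
E
```

```text
t: 10.05
eef_pos: [0.5489, -0.1639, 0.2885]
ee_rot: [-3.141, 0.0, 0.922]
force: [0.3, -0.0, -3.2]
width: 0.0137
10.05 [ 0.54894177 -0.16391997  0.28854903] [ 0.2886307  -0.02965409 -3.2410377 ] [-0.09352604 -0.0062331  -0.02382223] 0.013662377421964668 [ 5.11078410e-02  1.52372651e-01 -1.02568210e-01 -1.35964113e-04
 -1.31603867e+00 -2.27071090e+00]
```

View pics/w9.png

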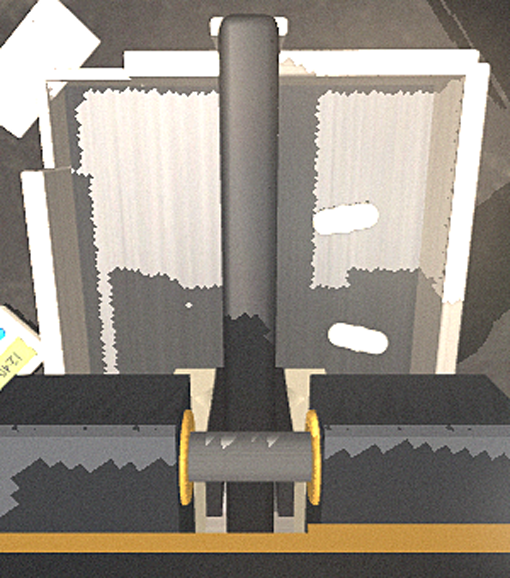

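View pics/s9.png

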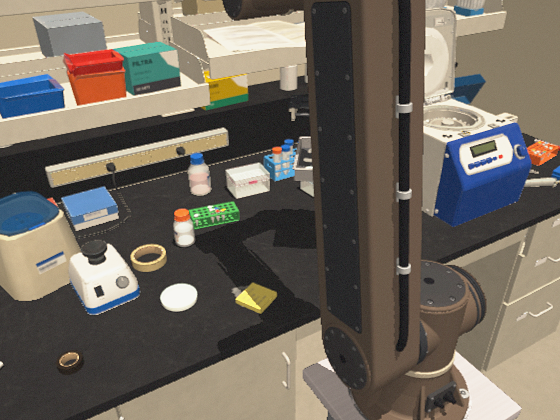

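```bash
python3 -m jog '[[[0,0,0,0.0014,-0.01,0,0],[0,0,0,0.0027,-0.0198,0,0],[0,0,0,0.0027,-0.0198,0,0],[0,0,0,0.0027,-0.0198,0,0],[0,0,0,0.0027,-0.0198,0,0],[0,0,0,0.0027,-0.0198,0,0],[0,0,0,0.0027,-0.0198,0,0],[0,0,0,0.0014,-0.01,0,0],[0,0,0,0.0007,-0.005,0,0],[0,0,0,0.0007,-0.005,0,0],[0,0,0,0.0007,-0.005,0,0],[0,0,0,0.0007,-0.005,0,0]]]'
python3 - <<'E'
from h import *
import cv2
s=monitor.get_state();print(s['t'],s['eef_pos'],s['force'],s['moment'],s['width'],s['q'])
f=grab_frame("wrist");cv2.imwrite("pics/w10.png",cv2.resize(cv2.convertScaleAbs(f["pixels"][30:370,130:430,::-1],alpha=1.5,beta=15),None,fx=1.7,fy=1.7,interpolation=cv2.INTER_CUBIC))
E
```

```text
t: 11.65
eef_pos: [0.5492, -0.164, 0.2886]
ee_rot: [3.028, -0.113, 0.929]
force: [0.6, -0.3, -3.2]
width: 0.0132
11.65 [ 0.54916003 -0.16396903  0.28858797] [ 0.64213353 -0.27280489 -3.19188808] [-0.18541891  0.69526443  0.01063215] 0.013213124349303886 [ 0.04003209  0.05792468 -0.21446016 -0.01690943 -1.13873882 -2.25371963]
```

View pics/w10.png

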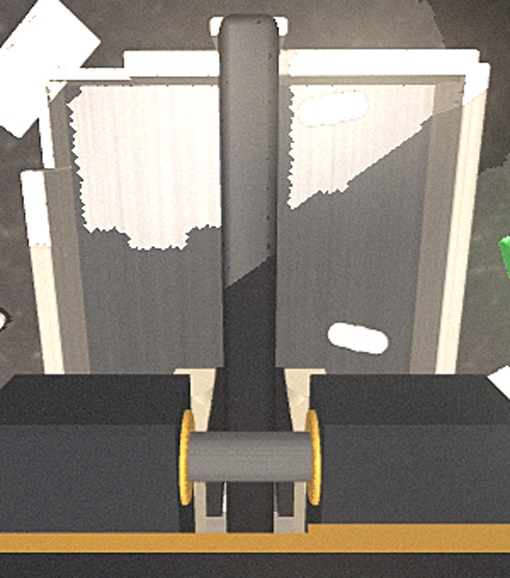

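```bash
python3 -m jog '[[[0,0,0,0.0014,-0.01,0,0],[0,0,0,0.0014,-0.01,0,0],[0,0,0,0.0014,-0.01,0,0],[0,0,0,0.0014,-0.01,0,0],[0,0,0,0.0014,-0.01,0,0],[0,0,0,0.0014,-0.01,0,0],[0,0,0,0.0014,-0.01,0,0],[0,0,0,0.0014,-0.01,0,0],[0,0,0,0.0014,-0.01,0,0],[0,0,0,0.0014,-0.01,0,0],[0,0,0,0.002,-0.015,0,0],[0,0,0,0.002,-0.015,0,0],[0,0,0,0.002,-0.015,0,0],[0,0,0,0.002,-0.015,0,0]]]'
python3 - <<'E'
from h import *
import cv2
s=monitor.get_state();print(s['t'],s['eef_pos'],s['force'],s['moment'],s['width'],s['q'])
f=grab_frame("wrist");cv2.imwrite("pics/w11.png",cv2.resize(cv2.convertScaleAbs(f["pixels"][30:370,130:430,::-1],alpha=1.5,beta=15),None,fx=1.7,fy=1.7,interpolation=cv2.INTER_CUBIC))
E
```

```text
t: 13.45
eef_pos: [0.549, -0.164, 0.2887]
ee_rot: [2.909, -0.226, 0.949]
force: [0.5, -0.6, -3.0]
width: 0.0137
13.45 [ 0.54903003 -0.16399105  0.2886734 ] [ 0.53576159 -0.56145515 -2.97775883] [-0.31570476  1.53092928 -0.01915925] 0.013739422984077189 [ 0.02566385 -0.03085673 -0.3278025  -0.04299938 -0.9533488  -2.22602334]
```

View pics/w11.png

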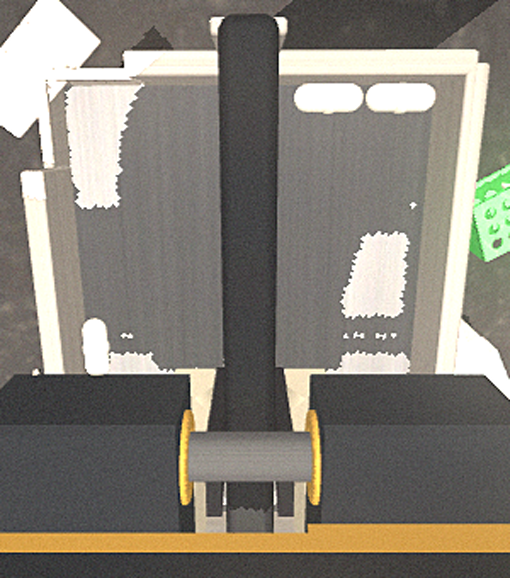

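```bash
python3 -m jog '[[[0,0,0,0.002,-0.015,0,0],[0,0,0,0.002,-0.015,0,0],[0,0,0,0.002,-0.015,0,0],[0,0,0,0.002,-0.015,0,0],[0,0,0,0.002,-0.015,0,0],[0,0,0,0.002,-0.015,0,0],[0,0,0,0.002,-0.015,0,0],[0,0,0,0.002,-0.015,0,0],[0,0,0,0.002,-0.015,0,0],[0,0,0,0.002,-0.015,0,0],[0,0,0,0.002,-0.015,0,0],[0,0,0,0.002,-0.015,0,0],[0,0,0,0.002,-0.015,0,0],[0,0,0,0.0014,-0.01,0,0],[0,0,0,0,0,0,0],[0,0,0,0,0,0,0]]]'
python3 - <<'E'
from h import *
import cv2
s=monitor.get_state();print(s['t'],s['eef_pos'],s['force'],s['moment'],s['width'],s['q'])
f=grab_frame("wrist");cv2.imwrite("pics/w12.png",cv2.resize(cv2.convertScaleAbs(f["pixels"][30:370,130:430,::-1],alpha=1.5,beta=15),None,fx=1.7,fy=1.7,interpolation=cv2.INTER_CUBIC))
print(Ro.from_euler('xyz',s['ee_rot']).as_matrix()[:,2])
E
```

```text
t: 15.5
eef_pos: [0.5492, -0.164, 0.2887]
ee_rot: [2.749, -0.364, 0.995]
force: [0.5, -0.3, -3.0]
width: 0.0132
15.5 [ 0.54917436 -0.16397209  0.28874702] [ 0.47463358 -0.29809352 -3.04701052] [-0.46659243  2.32986422  0.04125367] 0.013217234930267276 [ 1.28053400e-03 -1.26606328e-01 -4.63395569e-01 -1.03182770e-01
 -7.11943040e-01 -2.16053859e+00]
[ 0.49973196  0.06793036 -0.86351227]
```

View pics/w12.png

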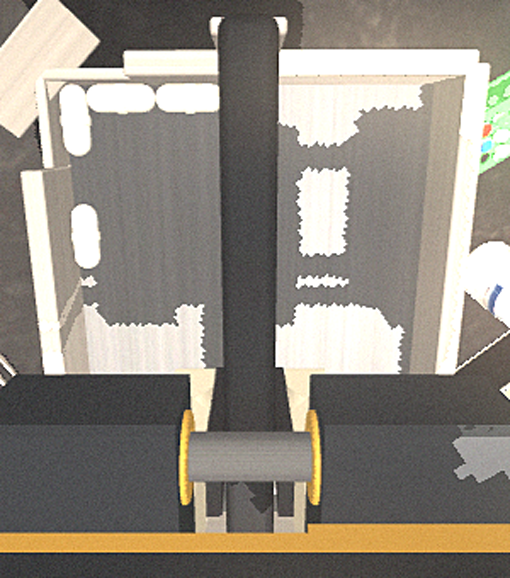

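```bash
python3 -m jog '[[[0,0,0,0,0,0,0],[0,0,0,0,0,0,0],[0,0,0,0,0,0,0],[0,0,0,0,0,0,0],[0,0,0,0,0,0,0],[0,0,0,0,0,0,0],[0,0,0,0,0,0,0],[0,0,0,0,0,0,0]]]'
python3 - <<'E'
from h import *
import cv2
f=grab_frame("wrist");cv2.imwrite("pics/w13.png",cv2.resize(cv2.convertScaleAbs(f["pixels"][30:370,130:430,::-1],alpha=1.5,beta=15),None,fx=1.7,fy=1.7,interpolation=cv2.INTER_CUBIC))
E
```

```text
t: 16.55
eef_pos: [0.5491, -0.164, 0.2887]
ee_rot: [2.749, -0.364, 0.995]
force: [0.1, -0.4, -4.0]
width: 0.0135
```

View pics/w13.png

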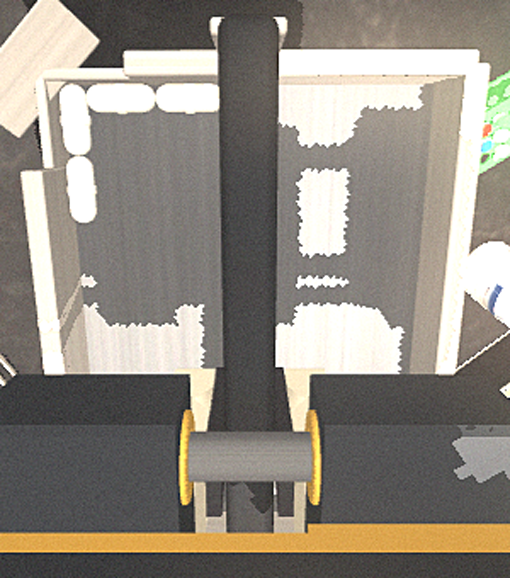

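```bash
python3 - <<'E'
from h import *
import cv2
s=monitor.get_state();print(s['t'],s['qd'].round(3),s['width'])
f=grab_frame("top");cv2.imwrite("pics/t14.png",f["pixels"][:,:,::-1])
f=grab_frame("scene");cv2.imwrite("pics/s14.png",f["pixels"][:,:,::-1])
a=cv2.imread("pics/top0.png").astype(int);b=cv2.imread("pics/t14.png").astype(int)
for n,(u,v) in dict(timer=(408,248),bottle=(187,160),dish=(146,246)).items():
    print(n,np.abs(a-b)[v-18:v+18,u-20:u+20].mean().round(1))
R=Ro.from_euler('xyz',s['ee_rot']).as_matrix()
ty=-R[:,0];tx=-R[:,1];tz=-R[:,2]  # tray axes, tray x=-tool y
h=s['eef_pos']-R[:,2]*.025
for p in([100,75,0],[112,87,24],[96,71,4]):
    q=(np.array(p)-[0,0,86])/1e3;print(p,(h+tx*q[0]+ty*q[1]+tz*q[2]).round(3))
E
```

```text
16.6 [-0.002 -0.     0.002 -0.    -0.001  0.001] 0.013424343160247347
timer 35.6
bottle 0.9
dish 0.6
[100, 75, 0] [ 0.471 -0.157  0.174]
[112, 87, 24] [ 0.445 -0.161  0.186]
[96, 71, 4] [ 0.474 -0.157  0.18 ]
```

View pics/t14.png

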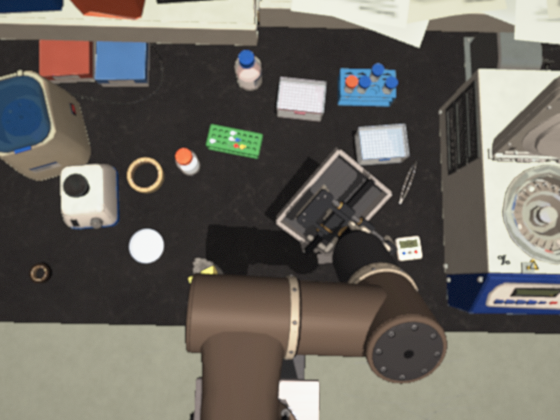

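View pics/s14.png

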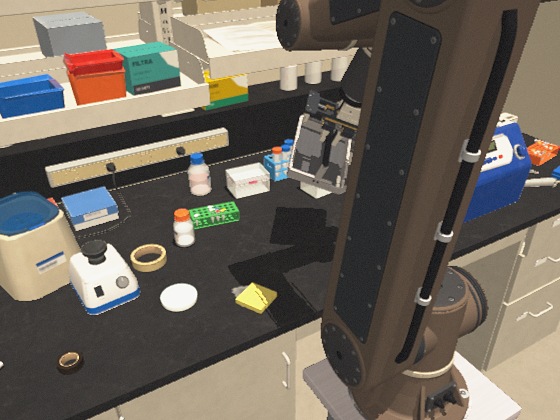

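```bash
python3 -c "
from station import job_done;print(job_done())"
```

```text
the job is handed in; nothing more can be done
None
```

The job is handed in at about 16.6 s. The arm is holding the tray still in the air by its handle, tilted 30.3° straight at the spout corner, with all four bars packed end to end in that corner.

- **First grasp missed:** the fingers shut above the handle bar with nothing between them, without moving the tray. The wrist pictures put the fingertips about 30 mm nearer the gripper than the stated 25 mm ahead of the TCP. I went about 32 mm lower and gripped the bar at 58–60 N, with an opening of 13.4 mm against the 14 mm bar.
- **Tray:** the underside of the spout corner works out at about 0.17 m above the bench. Pictures before and after the tilt show no slip in the grip, and the joint speeds were zero at the end.
- **Bars:** two lie along the +x wall and two along the +y wall, meeting in the corner. None spilled.
- **Bystanders:** the bottle and dish are unchanged in the top picture. The automatic image comparison flagged the timer, but by eye it is in its original place; I put the difference down to changed shadow.

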